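Open the cleaner bottle kept on the cupboard door

ROBOT

A 6-joint arm with a two-finger parallel gripper is mounted at the origin on the work surface. World frame = base frame: x ahead of the robot, y to its left, z up, the work surface at z = 0. Lengths are in m, angles in rad, forces in N, time in s.
With the tool pointing down it reaches from about 0.225 to 0.725 m from the base axis. Payload 3.1 kg.
Tool frame: the origin (TCP) lies on the centre line of the jaws, within the pads' length; the fingertips stand 22 mm ahead of it and the grasp point (between the pads) lies 3 mm ahead of it; z points along the fingers, x is the direction in which the jaws open and shut, and the axes are right-handed (so a half turn about z gives the same grasp; the last joint's range is limited). The gripper opens to 85 mm and grips with 20 to 120 N. Pads are 22 mm wide; open, the fingers measure 114 mm over their backs; the gripper's body (76 mm by 85 mm) begins 54 mm behind the grasp point. The pads swing forward as they close: fully open they stand 13 mm farther back than shut.
Start: joints at [-1.34, 0.048, 0.099, 1.622, 0, 1.443], TCP at [0.184, -0.492, 0.225] pointing down, gripper open.
Joint ranges: [-2.91, 2.91], [-0.99, 1.94], [-1.21, 1.42], [-2.12, 2.29], [-1.49, 1.47], [-3.14, 3.14]. Speed limits (rad/s): [2.79, 2.79, 3.14, 3.14, 3.14, 3.14].

INTERFACE

Orientations are given as a rotation vector (axis times angle).
In Python, from plant import env gives the robot as it stands. Calls block until the motion is done:
- env.movep(position, orientation): joint-space move of the TCP to a pose.
- env.line_to(position, rotation=None, v=0.15, max_force=None): straight line of the TCP; rotation=None keeps the orientation; v is the mean speed in m/s. With max_force (N) it stops when the force on the tool has changed by that much, and returns True; else False.
- env.goto_joints(angles): joint-space move.
- env.release() and env.close_gripper(squeeze=None): open the fingers fully, or close them until they stop; squeeze is the grip in N (None keeps the last).
- env.sleep(seconds).
- env.inverse_kinematics(position, orientation): joint angles nearest the present ones, or None.
- env.state(): the state.
- env.get_image(name): name is "side" or "top" or "wrist"; returns (picture, depth): 384x512x3 uint8, blue, green, red; 384x512 float32, m along the optical axis (not along the pixel's ray), 0 where there is no reading.
- env.camera_model(name): a dict with "camera_matrix" (3x3 intrinsics, pixels), "xyz" and "rotation" of the camera in the world; the wrist camera has in their place "hand_eye" (4x4, takes a point from camera to tool coordinates, whose origin is the TCP and whose axes are the tool frame's). Camera axes: x right, y down, z forward; pixel columns grow to the right and rows downward; lengths in m; the calibration is good to about 2 mm. A picture is of the moment at which its call begins: read the wrist's pose just before it. camera_model takes no time and is no camera call.
A pose or a line that the arm cannot do raises env.Unreachable and nothing moves.
- env.job_done(): hands the job in, once; it reports no verdict.
Trained networks look in the newest picture that a camera, given by its name, has taken for a name from the list of things; names that differ only in an ending like _2 or _b are one class to them, and where a whole thing is asked for, a point or a joint stands for the part that bears it (a point fixed in the world has none). Each returns a list of dicts, best first, with "p" (0 to 1); they miss things now and then, are a little off and sometimes report something else, mostly with a low value. They report only what shows in the picture. A call takes as long as a camera call.
- env.look_for(target, camera): "rect" ([left, top, right, bottom] in pixels, round what is visible of it).
- env.cut_out(target, camera): "pixels" (384x512 bool, what is visible of it) and "rect" ([left, top, right, bottom] in pixels, round what is visible of it).
- env.tip_of(target, camera): "location" ([column, row] in pixels: a listed point, or the origin of a listed thing).
The state is a dict: "time_s": time; "qpos": joint angles; "qd": joint speeds; "joint_efforts": joint torques, N m; "eef_pos": TCP position; "ee_rot": TCP orientation; "force": force on the tool from outside, world axes, zero at the start; "ft_torque": the same for the moment, N m; "finger_gap": finger opening in m.
Only numpy, scipy, OpenCV 4.12 (cv2) and the standard library are available. Lean on these libraries where they do the work, as an engineer would, in place of code of your own. Each camera call takes 0.05 s, during which the arm holds its last target. There are 200 camera calls.

TASK

Swing the small bath cupboard's door wide open by its handle, about a right angle, so that the cleaner bottle in the holder on the inside of the door comes out. Then push its safety cap down, twist it anticlockwise (seen from above) while pushed down, and lift it off. Finish while holding the cap upright and still, about a hand's breadth (8 to 10 cm) straight above the open bottle, with the door still open; do not put the cap down or let go, and leave the other things on the ledge where they are.

Things in the scene. Friction and masses are not known exactly. Their poses are not given: they have to be found in the camera images.
- cabinet: White laminate cupboard fixed on the ledge, 160 deep (its x), 220 wide (its y), 200 high. Origin: centre of its underside; its door side faces its own -x (towards the robot, turned up to 15 degrees). A vertical hinge stands at its left front edge (x -80, y +110 mm).
- door (a joint): Door angle in rad: 0 closed (always so at the start), growing as it swings towards the robot, clockwise seen from above, to a stop at 1.75. No latch or spring; the hinge drags with about 0.45 N m, so the door stays where it is left. Panel 220 wide, 12 thick, 12 to 198 mm above the ledge. The bottle rides on its inner side.
- door_hinge (a point): Point on the door's vertical hinge axis at ledge height. Its axes turn with the door: z up; y points from the door's free edge to the hinge; x is normal to the door, pointing from the outer face to the inner face. With the door closed these are parallel to the cabinet's axes.
- door_handle (a point): Top of the door handle: an upright round steel post 12 mm thick, free at the top, its axis 45 mm off the door's outer face, 180 mm from the hinge along the door. Point on the post's axis 185 mm above the ledge (a 6 mm round end lies above it). Grip it from 135 mm up; a 10 mm stalk runs from its foot, at 125 mm, to the door. Axes as door_hinge.
- bottle_base (a point): Grey plastic round bottle, 72 mm across, fixed in the steel holder on the door's inner side; it never turns or slides in it. Origin: centre of its underside, 24 mm above the ledge, 105 mm from the hinge along the door and 64 mm from the door's inner face; axes parallel to those of door_hinge. Beside it, near the door, the door's panel stands up to 198 mm above the ledge.
- bottle_mouth (a point): Centre of the top of the bottle's neck (31 mm thick, with lugs to 41 mm), 132 mm above the bottle's underside (156 mm above the ledge), hidden in the cap at the start. A spring-loaded stopper in it pushes up on the cap.
- cap: White ribbed push-and-turn cap, 52 mm across, 34 high, 35 g, hollow below; sides grippable over their whole height. Origin: centre of its underside, 112 mm above the bottle's underside when on (136 mm above the ledge; top at 170). x along the bar on its top, z up; locked, its x is parallel to the bottle's x (normal to the door) and it neither turns nor lifts.
- cap_top (a point): Centre of the cap's flat top (a 40 x 6 x 2 mm bar lies on it). Pushed down 5 mm or more (bottoms at 8 mm; spring 3.5 N at first, 9 N at the bottom) the cap turns anticlockwise from above; past 35 degrees it need not be pressed, from 55 degrees it lifts off freely, at about 78 degrees it meets a stop: turn about 70 degrees.
- lota: Small aluminium water pot, 96 mm across, 95 high, origin under its centre. Leave alone.
- mug: White plastic mug, 84 mm across, 95 high, handle at its +y. Leave alone. It and the lota may trade places.
- soap_rack: White plastic honeycomb soap rack, 90 x 130 x 14 mm, right of the cupboard. Leave alone.
- soap: Bar of soap 50 x 75 x 22 mm on the rack. Leave alone.
- comb: White plastic comb 150 x 34 x 5 mm, lying flat. Leave alone.
- tongue_cleaner: U-shaped steel tongue cleaner 120 x 49 x 5 mm, lying flat. Leave alone.
- tin: Closed round tin, 76 mm across, 31 high. Leave alone.

How it is judged:
On the way, in this order (a step that is already met when the one before it is completed fails the run):
1. the door is swung open by at least 1.2 rad (value of joint door above 1.2 rad), for 0.2 s.
2. the cap is pushed down at least 4 mm on the bottle (z of cap in the frame of bottle_base below 0.108 m and horizontal distance between cap and bottle_base below 0.01 m), for 0.1 s.
3. the cap, still on the neck, is turned at least 0.8 rad (angle between the x axis of cap and the x axis of bottle_base, either way round above 0.8 rad and z of cap in the frame of bottle_base below 0.12 m and horizontal distance between cap and bottle_base below 0.01 m), for 0.1 s.
At the end, for the whole second after the job is handed in: The door is open by more than 1.15 rad; the cap, gripped by the fingers (more than 1 N) and touching neither bottle, door nor cupboard, is 40 to 180 mm above its place on the bottle, within 40 mm of the bottle's axis, upright within 0.3 rad and still (under 0.03 m/s) (value of joint door above 1.15 rad and z of cap in the frame of bottle_base between 0.152 and 0.292 m and horizontal distance between cap and bottle_base below 0.04 m and angle between cap's own z axis and vertical below 0.3 rad and contact force between the fingers and cap above 1 N and contact force between cap and cabinet below 0.05 N and linear speed of cap below 0.03 m/s); the arm keeps its last pose, push and grip.
It fails at once if a bystander (lota, mug, soap rack, soap, comb, tongue cleaner or tin) is moved more than 30 mm (distance of any of lota, mug, soap_rack, soap, comb, tongue_cleaner, tin from where it was at the start of the episode above 0.03 m).
It also fails if it takes over 61 s, if anything falls off the work surface, if the arm or the gripper's body presses on something with over 40 N, if the wrist force passes 120 N, or if a joint passes its speed limit or range.

## Working session

There is one attempt and no reset: what is moved stays moved. The work goes in short steps, each a Python script; the robot and the scene stay as the last script left them, time stands still between calls to the robot, and variables do not carry over. Pictures are saved under pics/ and viewed, about 8 in all and at most 12, crops included, and the job is handed in when it is done.

```bash
ls; mkdir -p pics; cat > h.py <<'E'
import numpy as np, cv2
from scipy.spatial.transform import Rotation as R
from plant import env
def cam(name, st=None):
    m=env.camera_model(name); K=np.array(m["camera_matrix"])
    if "hand_eye" in m:
        st=st or env.state(); T=np.eye(4); T[:3,:3]=R.from_rotvec(st["ee_rot"]).as_matrix(); T[:3,3]=st["eef_pos"]
        T=T@np.array(m["hand_eye"])
    else:
        T=np.eye(4); r=np.array(m["rotation"]); T[:3,:3]=r if r.shape==(3,3) else R.from_rotvec(r).as_matrix(); T[:3,3]=m["xyz"]
    return K,T
def ray(K,T,uv):
    d=T[:3,:3]@np.linalg.solve(K,[uv[0],uv[1],1.]); return T[:3,3],d
def tri(obs):
    A=np.zeros((3,3));b=np.zeros(3)
    for K,T,uv in obs:
        o,d=ray(K,T,uv);d=d/np.linalg.norm(d);P=np.eye(3)-np.outer(d,d);A+=P;b+=P@o
    x=np.linalg.solve(A,b)
    return x,[round(float(np.linalg.norm((np.eye(3)-np.outer(d,d)/(d@d))@(x-o))),4) for o,d in [ray(*k) for k in obs]]
def cloud(K,T,dep,mask=None):
    v,u=np.nonzero((dep>0)&(mask if mask is not None else True)); z=dep[v,u]
    return (T[:3,:3]@(np.linalg.inv(K)@np.vstack([u*z,v*z,z]))+T[:3,3:4]).T
def rot(yaw): # tool down, tool x along yaw
    c,s=np.cos(yaw),np.sin(yaw)
    return R.from_matrix(np.array([[c,s,0],[s,-c,0],[0,0,-1.]])).as_rotvec()
E
cat > a.py <<'E'
from h import *
s=env.state(); print({k:np.round(v,3).tolist() for k,v in s.items()})
ims=[];obs={}
for c in("side","top"):
    K,T=cam(c); im,dep=env.get_image(c); ims.append(im); np.save(f"d_{c}.npy",dep)
    print(c,T.round(3).tolist())
    for t in("door_handle","door_hinge","cabinet","cap_top","bottle_mouth","lota","mug","tin","comb","soap_rack"):
        r=env.tip_of(t,c)
        for q in r[:2]:
            u,v=q["location"]; d=dep[int(np.clip(v,0,383)),int(np.clip(u,0,511))]; o,dd=ray(K,T,(u,v))
            print(c,t,round(q["p"],2),np.round((u,v),1),(o+dd*d).round(3))
        if r: obs.setdefault(t,[]).append((K,T,r[0]["location"]))
for t,o in obs.items():
    if len(o)>1: print(t,tri(o))
cv2.imwrite("pics/1.png",ims[0]);cv2.imwrite("pics/2.png",ims[1])
E
python3 a.py
```

```text
pics
{'time_s': 0.0, 'qpos': [-1.34, 0.049, 0.098, 1.622, 0.0, 1.443], 'qd': [-0.002, -0.001, 0.0, -0.001, 0.001, 0.002], 'joint_efforts': [0.0, -33.878, 32.002, 0.02, -0.0, -0.0], 'eef_pos': [0.184, -0.491, 0.224], 'ee_rot': [-2.581, 1.789, 0.003], 'force': [-0.085, -0.06, -0.046], 'ft_torque': [0.002, 0.016, 0.032], 'finger_gap': 0.085}
side [[-0.938, -0.221, 0.267, 0.325], [-0.347, 0.61, -0.713, 0.668], [-0.005, -0.761, -0.649, 0.78], [0.0, 0.0, 0.0, 1.0]]
side door_handle 0.91 [271.2 142.5] [ 0.695 -0.42  -0.002]
side door_hinge 0.83 [228.  243.9] [ 0.65   0.035 -0.004]
side cabinet 0.59 [211.6 206.9] [0.681 0.041 0.117]
side lota 0.95 [321.2 153.2] [ 0.514 -0.357  0.041]
side lota 0.62 [327.4 266.3] [ 0.401  0.02  -0.004]
side mug 0.7 [238.3 295.8] [0.546 0.211 0.063]
side tin 0.56 [294.  312.7] [0.434 0.187 0.028]
side tin 0.21 [332.6 209.4] [ 0.433 -0.169  0.003]
side comb 0.56 [336.9 210.1] [ 0.421 -0.172  0.001]
side soap_rack 0.79 [267.9 166.4] [ 0.608 -0.142  0.122]
top [[-0.012, -0.98, 0.201, 0.413], [-1.0, 0.01, -0.009, -0.014], [0.007, -0.201, -0.98, 0.951], [0.0, 0.0, 0.0, 1.0]]
top door_handle 0.71 [316.  177.2] [ 0.611 -0.149  0.19 ]
top door_hinge 0.85 [237.9 177.4] [0.64  0.033 0.083]
top lota 0.9 [400.9 228.8] [ 0.501 -0.37   0.099]
top tin 0.71 [193.2 259.3] [0.435 0.152 0.034]
top comb 0.62 [316.8 259.2] [ 0.432 -0.175  0.003]
top soap_rack 0.84 [356.2 176.2] [ 0.656 -0.29   0.025]
door_handle (array([ 0.60655981, -0.14940163,  0.19274172]), [0.0037, 0.0037])
door_hinge (array([ 0.65590629,  0.03690459, -0.00172868]), [0.0065, 0.0065])
lota (array([ 0.51736668, -0.40784584,  0.00503447]), [0.0064, 0.0064])
tin (array([ 0.43792049,  0.16083034, -0.01271381]), [0.0022, 0.0022])
comb (array([ 0.42693249, -0.17640744, -0.00334142]), [0.005, 0.005])
soap_rack (array([ 0.66362992, -0.2994622 , -0.00604329]), [0.0002, 0.0002])
```

View pics/1.png

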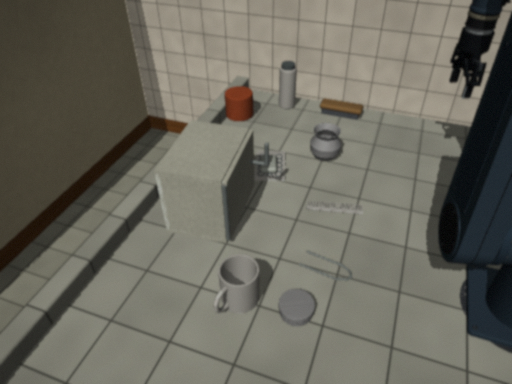

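View pics/2.png

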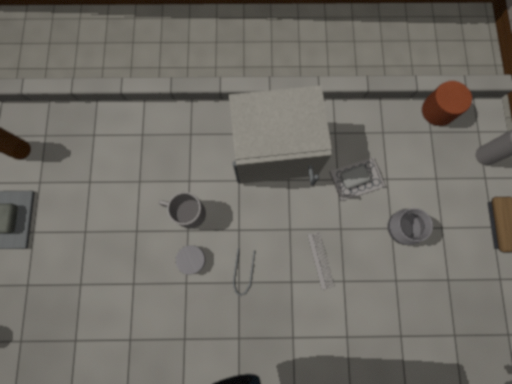

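```bash
cat > b.py <<'E'
from h import *
# cabinet top / door orientation from depth, handle from depth
for c in("top","side"):
    K,T=cam(c);P=cloud(K,T,np.load(f"d_{c}.npy"))
    m=(P[:,0]>.56)&(P[:,0]<.95)&(abs(P[:,1])<.3)
    Q=P[m&(P[:,2]>.19)&(P[:,2]<.206)]
    if len(Q):
        (cx,cy),(w,h),a=cv2.minAreaRect(Q[:,:2].astype(np.float32)); print(c,"toprect",len(Q),cx,cy,w,h,a, Q[:,2].mean(), cv2.boxPoints(((cx,cy),(w,h),a)).round(3).tolist())
    H=P[(np.hypot(P[:,0]-.607,P[:,1]+.149)<.03)&(P[:,2]>.13)&(P[:,2]<.2)]
    print(c,"handle",len(H),H.mean(0).round(4) if len(H) else 0,H.min(0).round(4),H.max(0).round(4))
    F=P[(P[:,0]>.57)&(P[:,0]<.72)&(P[:,1]>-.2)&(P[:,1]<.08)&(P[:,2]>.03)&(P[:,2]<.12)]
    print(c,"face pts",len(F))
    if len(F)>50:
        x,y=F[:,0],F[:,1]; k=np.ones(len(F),bool)
        for _ in range(6):
            p=np.polyfit(y[k],x[k],1); k=abs(x-np.polyval(p,y))<.006
        print("face x=%.4f*y+%.4f"%tuple(p),k.sum(),np.degrees(np.arctan(p[0])))
E
python3 b.py
```

```text
top toprect 6771 0.7137853503227234 -0.06661242991685867 0.22397014498710632 0.22730033099651337 5.446812152862549 0.200259413611777 [[0.5920000076293945, 0.035999998450279236], [0.6129999756813049, -0.1899999976158142], [0.8360000252723694, -0.16899999976158142], [0.8140000104904175, 0.05700000002980232]]
top handle 63 [ 0.6135 -0.1486  0.1663] [ 0.6081 -0.155   0.1304] [ 0.6321 -0.1447  0.1927]
top face pts 721
face x=-0.0986*y+0.6447 721 -5.633693004790046
side toprect 4081 0.7164844870567322 -0.06639435887336731 0.22094424068927765 0.22825036942958832 4.031008243560791 0.19803491270071144 [[0.5979999899864197, 0.03999999910593033], [0.6140000224113464, -0.18799999356269836], [0.8349999785423279, -0.1720000058412552], [0.8190000057220459, 0.054999999701976776]]
side handle 101 [ 0.6145 -0.1434  0.1609] [ 0.6088 -0.1498  0.1302] [ 0.6325 -0.1395  0.1909]
side face pts 1523
face x=0.0989*y+0.6668 311 5.650668976451456
```

The side view shows the cupboard at about (205,180), its door facing right and the handle at (268,160). The lota is at (326,142), the mug at (239,283) and the tin at (297,307). The top view shows the door edge from (234,162) to (329,152), the handle at (314,175), the tongue cleaner at (245,270) and the comb at (320,260). The networks agree with both pictures. The depth fit gives a yaw of about 5.6°, the handle at about (0.614, -0.147) and the hinge at about (0.653, 0.038).

```bash
cat > c.py <<'E'
from h import *
yaw=np.radians(95.6)
for p,y in [((.614,-.147,.28),yaw),((.614,-.147,.167),yaw),((.468,.077,.167),yaw-1.45),((.468,.077,.28),yaw-1.45),((.555,-.036,.168),yaw-1.45),((.555,-.036,.16),yaw-.2)]:
    q=env.inverse_kinematics(p,rot(y)); print(p,None if q is None else np.round(q,2))
env.movep((.57,-.147,.30),rot(yaw))
obs={}
for i,p in enumerate([(.57,-.147,.30),(.60,-.12,.28)]):
    if i: env.line_to(p)
    st=env.state(); K,T=cam("wrist",st); im,dep=env.get_image("wrist"); cv2.imwrite(f"pics/w{i}.png",im)
    for t in("door_handle",):
        for q in env.tip_of(t,"wrist")[:2]:
            u,v=q["location"]; d=dep[int(np.clip(v,0,383)),int(np.clip(u,0,511))];o,dd=ray(K,T,(u,v)); print(i,t,q["p"],u,v,o+dd*d, "at z=.185",o+dd*(.185-o[2])/dd[2])
        r=env.tip_of(t,"wrist")
        if r: obs.setdefault(t,[]).append((K,T,r[0]["location"]))
    P=cloud(K,T,dep); H=P[(np.hypot(P[:,0]-.612,P[:,1]+.147)<.03)&(P[:,2]>.14)&(P[:,2]<.197)]
    if len(H): print("cloud",len(H),H.mean(0),H.min(0),H.max(0), H[H[:,2]>.186].mean(0))
for t,o in obs.items(): print(t,tri(o))
print(env.state()["time_s"])
E
python3 c.py
```

```text
(0.614, -0.147, 0.28) [-0.34  0.37  0.58  1.78  0.   -0.44]
(0.614, -0.147, 0.167) [-0.34  0.32  0.3   1.55  0.   -0.44]
(0.468, 0.077, 0.167) [ 0.02 -0.09 -0.15  1.51 -0.    1.37]
(0.468, 0.077, 0.28) [ 0.02 -0.06  0.1   1.73 -0.    1.37]
(0.555, -0.036, 0.168) [-0.19  0.12  0.07  1.51 -0.    1.17]
(0.555, -0.036, 0.16) [-0.19  0.12  0.05  1.5   0.   -0.08]
0 door_handle 0.76 255.3 228.4 [ 0.61203792 -0.1460338   0.18982624] at z=.185 [ 0.61410024 -0.14587968  0.185     ]
0 door_handle 0.44 474.1 91.4 [0.44335512 0.14544828 0.03141311] at z=.185 [0.46472627 0.03512173 0.185     ]
cloud 260 [ 0.60908188 -0.1508521   0.1744932 ] [ 0.60585337 -0.15660247  0.14001165] [ 0.61698471 -0.14519574  0.19169001] [ 0.61124916 -0.15059778  0.18901778]
1 door_handle 0.72 221.3 203.7 [ 0.61184712 -0.15097481  0.19134301] at z=.185 [ 0.61399491 -0.15162895  0.185     ]
cloud 287 [ 0.60946642 -0.14982884  0.17596436] [ 0.60622434 -0.1566076   0.14006272] [ 0.61689192 -0.14471341  0.1916549 ] [ 0.61148673 -0.15037091  0.18926003]
door_handle (array([ 0.60214273, -0.14761425,  0.21614046]), [0.0015, 0.0015])
3.7417
```

View pics/w1.png

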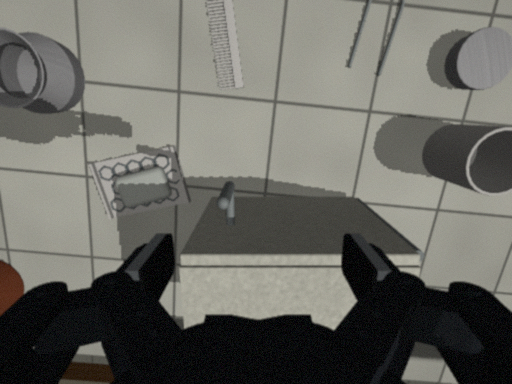

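The wrist view shows the handle post, top at (228,188), standing in front of the door panel with nothing near it. The depth cloud gives its axis as (0.612, -0.150). I'll grip it and swing the door in small arc steps, correcting along the radial force.

```bash
cat > d.py <<'E'
from h import *
a=np.radians(5.6); yaw=a+np.pi/2; h0=np.array([.612,-.1505])
ex=np.array([np.cos(a),np.sin(a)]);ey=np.array([-np.sin(a),np.cos(a)])
hinge=h0+.057*ex+.18*ey; print("hinge",hinge); z=.167
env.movep((*h0,.26),rot(yaw)); 
print("touch",env.line_to((*h0,z),v=.12,max_force=12))
env.close_gripper(squeeze=50); s=env.state(); print("gap",s["finger_gap"],"f",np.round(s["force"],1),s["eef_pos"])
f0=np.array(s["force"]); off=0.
r0=h0-hinge
for th in np.arange(.1,1.46,.09):
    r=R.from_rotvec([0,0,-th]).as_matrix()[:2,:2]@r0; u=r/np.linalg.norm(r)
    env.line_to((*(hinge+r+off*u),z),rot(yaw-th),v=.07)
    s=env.state(); f=np.array(s["force"])[:2]-f0[:2]; fr=f@u; ft=f@np.array([-u[1],u[0]])
    off+=np.clip(fr*.0001,-.001,.001)
    print(round(th,2),"fr %.1f ft %.1f off %.4f gap %.4f"%(fr,ft,off,s["finger_gap"]))
    if abs(fr)>60: print("STOP");break
print(s["time_s"],s["eef_pos"])
E
python3 d.py
```

```text
hinge [0.65116304 0.03420316]
touch False
gap 0.00908470301082034 f [-0.9 -0.2  1.6] [ 0.61205224 -0.15048025  0.16725004]
0.1 fr -1.1 ft -1.5 off -0.0001 gap 0.0097
0.19 fr -1.8 ft -1.0 off -0.0003 gap 0.0097
0.28 fr -2.4 ft -1.4 off -0.0005 gap 0.0091
0.37 fr -2.9 ft -1.5 off -0.0008 gap 0.0093
0.46 fr -1.6 ft -0.7 off -0.0010 gap 0.0090
0.55 fr -0.7 ft -1.4 off -0.0010 gap 0.0097
0.64 fr -1.7 ft -1.3 off -0.0012 gap 0.0095
0.73 fr 0.1 ft -0.2 off -0.0012 gap 0.0094
0.82 fr -0.7 ft -1.6 off -0.0013 gap 0.0096
0.91 fr -0.8 ft -0.4 off -0.0014 gap 0.0094
1.0 fr -0.1 ft -1.4 off -0.0014 gap 0.0094
1.09 fr -0.5 ft -1.8 off -0.0014 gap 0.0093
1.18 fr -0.3 ft -0.8 off -0.0015 gap 0.0096
1.27 fr 0.7 ft -1.0 off -0.0014 gap 0.0093
1.36 fr -0.2 ft -1.8 off -0.0014 gap 0.0091
1.45 fr 0.9 ft -0.9 off -0.0013 gap 0.0096
11.9167 [0.46453646 0.05102855 0.16715653]
```

```bash
cat > e.py <<'E'
from h import *
s=env.state(); p=np.array(s["eef_pos"])
env.release(); env.line_to((*p[:2],.27),v=.15)
hinge=np.array([.6512,.0342]); a=np.radians(5.6)-1.45
ex=np.array([np.cos(a),np.sin(a)]);ey=np.array([-np.sin(a),np.cos(a)])
b=hinge-.105*ey+.064*ex; print("pred bottle",b); y=a+np.pi/2
obs={}
for i,q in enumerate([b-.02*ex+.03*ey, b-.02*ex-.03*ey]):
    (env.movep if i==0 else env.line_to)((*q,.30-.02*i),rot(y))
    st=env.state(); K,T=cam("wrist",st); im,dep=env.get_image("wrist"); cv2.imwrite(f"pics/x{i}.png",im); np.savez(f"x{i}.npz",K=K,T=T,dep=dep)
    P0=cloud(K,T,dep)
    for t in("cap_top","cap","bottle_mouth","door_handle","door_hinge"):
        r=env.tip_of(t,"wrist")
        if r:
            o,dd=ray(K,T,r[0]["location"]); zz={"cap_top":.17,"cap":.136,"bottle_mouth":.156,"door_handle":.185,"door_hinge":0}[t]
            print(i,t,round(r[0]["p"],2),np.round(r[0]["location"]),"atz",(o+dd*(zz-o[2])/dd[2]).round(4)); obs.setdefault(t,[]).append((K,T,r[0]["location"]))
    C=P0[(np.hypot(*(P0[:,:2]-b).T)<.05)&(P0[:,2]>.16)&(P0[:,2]<.18)]
    if len(C): print("cap cloud",len(C),np.median(C[:,2]),cv2.minEnclosingCircle(C[:,:2].astype(np.float32)))
    H=P0[(np.hypot(*(P0[:,:2]-p[:2]).T)<.03)&(P0[:,2]>.186)&(P0[:,2]<.197)]
    print("handle",len(H),H.mean(0) if len(H) else 0)
for t,o in obs.items(): 
    if len(o)>1: print(t,tri(o))
print(env.state()["time_s"])
E
python3 e.py
```

```text
pred bottle [ 0.56257247 -0.05104178]
0 cap_top 0.63 [235. 204.] atz [ 0.567  -0.0547  0.17  ]
0 cap 0.89 [235. 192.] atz [ 0.5634 -0.0521  0.136 ]
0 door_handle 0.73 [143.  77.] atz [0.4657 0.0477 0.185 ]
cap cloud 1994 0.17042699496773356 ((0.5638190507888794, -0.05188062787055969), 0.026572130620479584)
handle 157 [0.46444938 0.04859193 0.18927415]
1 cap_top 0.98 [292. 206.] atz [ 0.5651 -0.0514  0.17  ]
1 cap 0.75 [286. 195.] atz [ 0.5625 -0.0505  0.136 ]
1 door_handle 0.76 [205.  73.] atz [0.4648 0.0484 0.185 ]
cap cloud 2250 0.17036087638801078 ((0.5640259981155396, -0.05186663940548897), 0.02651897259056568)
handle 182 [0.46392223 0.04843124 0.18925002]
cap_top (array([ 0.56667636, -0.05495134,  0.16412292]), [0.0017, 0.0017])
cap (array([ 0.56321197, -0.05218937,  0.13284296]), [0.0008, 0.0008])
door_handle (array([0.46440549, 0.04824592, 0.18211077]), [0.0004, 0.0004])
15.2833
```

View pics/x1.png

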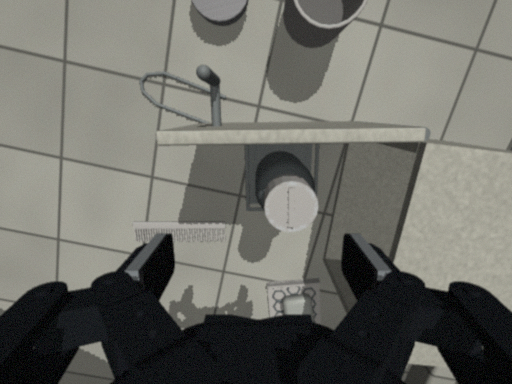

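The view shows the door open, its top edge running (158,135)–(428,133). The cap is at (290,204) with its bar normal to the door, so still locked, and the handle is at (207,73). The cap centre is (0.564, -0.052), top at z 0.170, and the door stands at about 1.44 rad. Next I'll grip, press and twist.

```bash
cat > f.py <<'E'
from h import *
y=np.radians(95.6)-1.44; c=np.array([.564,-.0519]); z=.166
def show(t):
    s=env.state(); print(t,"t %.1f"%s["time_s"],"p",np.round(s["eef_pos"],4),"F",np.round(s["force"],1),"M",np.round(s["ft_torque"],2),"gap %.4f"%s["finger_gap"]); return s
env.movep((*c,.26),rot(y))
print(env.line_to((*c,z),v=.12,max_force=10)); show("down")
env.close_gripper(squeeze=80); show("grip")
print(env.line_to((*c,z-.012),v=.02,max_force=16)); s=show("push")
env.sleep(.3); zp=s["eef_pos"][2]; show("held")
for k in range(1,8):
    env.line_to((*c,zp),rot(y+np.radians(10.4*k)),v=.05); show(f"turn {k}")
env.sleep(.2)
K,T=cam("wrist"); im,dep=env.get_image("wrist"); cv2.imwrite("pics/t.png",im)
E
python3 f.py
```

```text
False
down t 16.5 p [ 0.5646 -0.052   0.1673] F [ 0.2 -0.4 -0.1] M [ 0.   -0.02  0.03] gap 0.0854
grip t 17.3 p [ 0.5639 -0.0519  0.1659] F [-0.3  0.2  1. ] M [ 0.01 -0.01 -0.03] gap -0.0001
False
push t 18.0 p [ 0.5643 -0.052   0.1561] F [-2.9  0.4  8. ] M [ 0.08  0.6  -0.04] gap 0.0002
held t 18.3 p [ 0.5644 -0.0519  0.1562] F [-2.5  1.   7.7] M [ 0.1   0.54 -0.06] gap -0.0003
turn 1 t 18.7 p [ 0.5649 -0.0521  0.1581] F [-0.5 -0.1  6.6] M [-0.02  0.25  0.05] gap -0.0000
turn 2 t 19.0 p [ 0.5651 -0.0521  0.1582] F [0.  0.3 7.8] M [-0.02  0.1   0.02] gap 0.0003
turn 3 t 19.3 p [ 0.5653 -0.0521  0.1582] F [ 0.8 -0.2  7.1] M [0.03 0.11 0.02] gap -0.0001
turn 4 t 19.7 p [ 0.5654 -0.0521  0.1582] F [-0.1 -0.5  7. ] M [-0.    0.05  0.05] gap -0.0001
turn 5 t 20.0 p [ 0.5654 -0.0522  0.1583] F [-0.8  0.8  7.5] M [ 0.04  0.07 -0.02] gap 0.0002
turn 6 t 20.3 p [ 0.5654 -0.0522  0.1583] F [0.6 0.2 6.8] M [0.03 0.04 0.07] gap -0.0003
turn 7 t 20.7 p [ 0.5654 -0.0522  0.1583] F [0.4 0.5 6.9] M [ 0.03 -0.02  0.06] gap -0.0003
```

View pics/t.png

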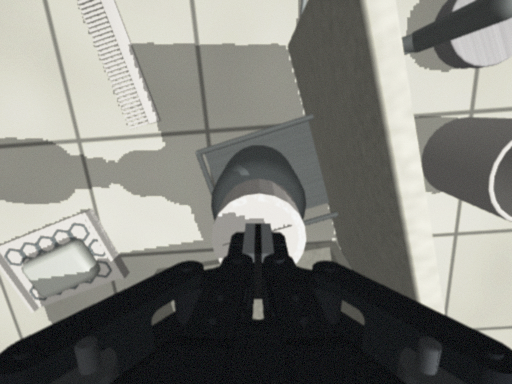

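The fingers are shut at (258,235) on top of the cap, gap 0, so they did not hold its sides. The bar at (280,228) is still normal to the door. I'll measure from depth where the tips really are before correcting.

```bash
cat > g.py <<'E'
from h import *
s=env.state();K,T=cam("wrist",s); im,dep=env.get_image("wrist")
Rm=R.from_rotvec(s["ee_rot"]).as_matrix()
for uv in[(258,226),(258,232),(250,240),(258,260),(240,215),(280,215),(230,235),(290,240),(250,206)]:
    d=dep[uv[1],uv[0]];o,dd=ray(K,T,uv);w=o+dd*d; print(uv,d.round(4),"world",w.round(4),"tool",(Rm.T@(w-s["eef_pos"])).round(4))
ks,ts=cam("side");im2,d2=env.get_image("side")
uvw=ks@(ts[:3,:3].T@(np.array(s["eef_pos"])-ts[:3,3]));u,v=(uvw[:2]/uvw[2]).astype(int);print(u,v)
cr=im2[max(v-90,0):v+70,max(u-110,0):u+110]; cv2.imwrite("pics/s2.png",cv2.resize(np.clip(cr*1.6,0,255).astype(np.uint8),None,fx=3.5,fy=3.5,interpolation=2))
print(s["eef_pos"],np.round(s["force"],1))
E
python3 g.py
```

```text
(258, 226) 0.1428 world [ 0.5524 -0.0514  0.1742] tool [-0.0001 -0.013  -0.016 ]
(258, 232) 0.1364 world [ 0.5527 -0.0514  0.1809] tool [-0.0001 -0.0127 -0.0227]
(250, 240) 0.1283 world [ 0.5526 -0.055   0.1894] tool [-0.0038 -0.0125 -0.0312]
(258, 260) 0.1171 world [ 0.5559 -0.0516  0.2019] tool [-0.0001 -0.0094 -0.0437]
(240, 215) 0.1513 world [ 0.5494 -0.0609  0.1648] tool [-0.0098 -0.0154 -0.0065]
(280, 215) 0.1514 world [ 0.5509 -0.0394  0.1647] tool [ 0.0118 -0.0154 -0.0065]
(230, 235) 0.1553 world [ 0.561  -0.0675  0.164 ] tool [-0.0156 -0.0033 -0.0057]
(290, 240) 0.1547 world [ 0.5658 -0.0346  0.1652] tool [ 0.0175 -0.0009 -0.007 ]
(250, 206) 0.1502 world [ 0.5447 -0.0551  0.1645] tool [-0.0044 -0.0204 -0.0063]
272 179
[ 0.56546408 -0.05219496  0.1583013 ] [-0.9 -0.5  6.5]
```

View pics/s2.png

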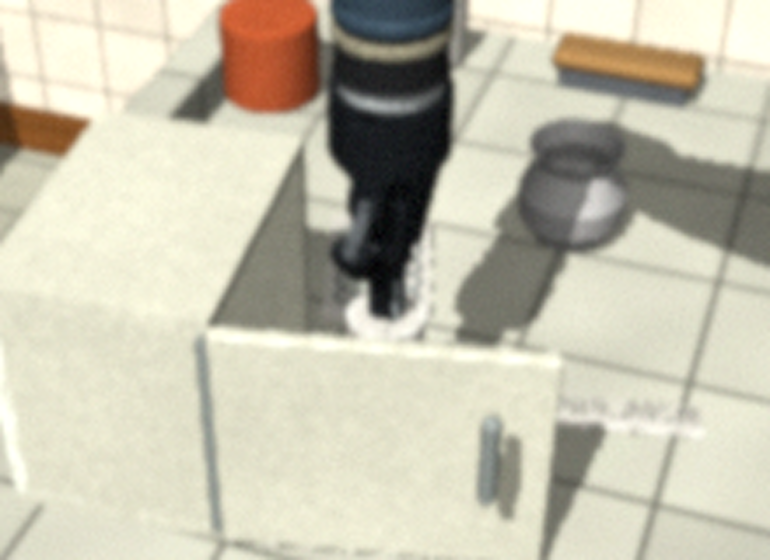

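The side crop shows the door well open, edge at (210,330)–(557,360), and the shut fingers standing on the cap at (385,315). The depth puts the shut tips about 6 mm behind the reported TCP, not 22 mm ahead. So the pads sit about 28 mm higher than stated, and the handle was held only near its top. I'll lift, turn back, open, re-measure the cap and grip about 27 mm lower under force guards.

```bash
cat > f2.py <<'E'
from h import *
y=np.radians(95.6)-1.44; b=np.array([.564,-.0519])
def show(t):
    s=env.state(); print(t,"t %.1f"%s["time_s"],"p",np.round(s["eef_pos"],4),"F",np.round(s["force"],1),"M",np.round(s["ft_torque"],2),"gap %.4f"%s["finger_gap"]); return s
s=env.state(); env.line_to((*s["eef_pos"][:2],.25),v=.12); env.release(); env.movep((*b,.25),rot(y))
st=env.state(); K,T=cam("wrist",st); im,dep=env.get_image("wrist"); P=cloud(K,T,dep)
C=P[(np.hypot(*(P[:,:2]-b).T)<.045)&(P[:,2]>.16)&(P[:,2]<.18)]; (cc,r)=cv2.minEnclosingCircle(C[:,:2].astype(np.float32)); print("cap",cc,r,np.median(C[:,2]))
c=np.array(cc) if abs(r-.0265)<.002 else b
hit=env.line_to((*c,.139),v=.08,max_force=8); s=show(f"down hit={hit}")
if not hit:
    env.close_gripper(squeeze=60); s=show("grip")
im,dep=env.get_image("wrist"); cv2.imwrite("pics/g2.png",im)
E
python3 f2.py
```

```text
cap (0.563731849193573, -0.051876794546842575) 0.026485344395041466 0.1703563066116759
down hit=False t 25.5 p [ 0.5643 -0.052   0.1398] F [0.3 0.4 1.3] M [-0.02  0.04 -0.04] gap 0.0852
grip t 25.9 p [ 0.5646 -0.0518  0.1399] F [1.1 0.2 1.8] M [ 0.17 -0.31 -0.  ] gap 0.0507
```

View pics/g2.png

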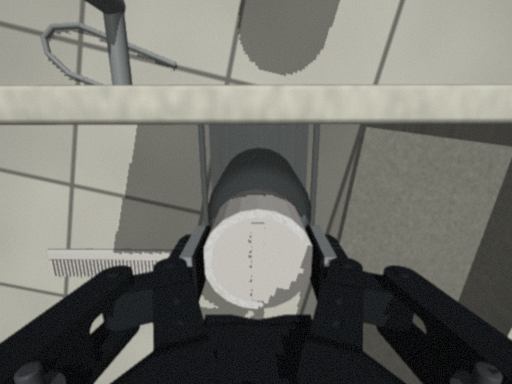

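The pads now hold the cap by its sides at (195,250) and (322,250), gap 51 mm, with the bar normal to the door (locked). Now I'll press and twist.

```bash
cat > f3.py <<'E'
from h import *
y=np.radians(95.6)-1.44
def show(t):
    s=env.state(); print(t,"t %.1f"%s["time_s"],"p",np.round(s["eef_pos"],4),"F",np.round(s["force"],1),"M",np.round(s["ft_torque"],2),"gap %.4f"%s["finger_gap"]); return s
s=show("start"); c=s["eef_pos"][:2]; z0=s["eef_pos"][2]
print(env.line_to((*c,z0-.010),v=.02,max_force=16)); s=show("push"); env.sleep(.3); zp=max(s["eef_pos"][2],z0-.009)
for k in range(1,8):
    env.line_to((*c,zp),rot(y+np.radians(10.3*k)),v=.05); s=show(f"turn {k}")
    if abs(s["ft_torque"][2])>3: print("torque");break
env.sleep(.2)
im,dep=env.get_image("wrist"); cv2.imwrite("pics/t2.png",im)
E
python3 f3.py
```

```text
start t 25.9 p [ 0.5646 -0.0518  0.1399] F [2.  0.6 2.3] M [ 0.16 -0.3   0.01] gap 0.0510
False
push t 26.5 p [ 0.5647 -0.0519  0.132 ] F [-2.5  1.   9.9] M [ 0.32  0.36 -0.05] gap 0.0507
turn 1 t 27.2 p [ 0.5652 -0.0523  0.1336] F [-0.9  0.5  7.5] M [0.04 0.02 0.03] gap 0.0506
turn 2 t 27.5 p [ 0.5654 -0.0524  0.1336] F [-0.  -0.4  7. ] M [-0.   -0.07  0.04] gap 0.0505
turn 3 t 27.8 p [ 0.5655 -0.0525  0.1337] F [ 0.8 -0.2  7.1] M [-0.01 -0.1  -0.02] gap 0.0507
turn 4 t 28.2 p [ 0.5656 -0.0525  0.1337] F [ 0.2 -1.   6.9] M [ 0.   -0.1  -0.01] gap 0.0507
turn 5 t 28.5 p [ 0.5657 -0.0524  0.1337] F [-0.8  0.2  7.5] M [ 0.   -0.11  0.03] gap 0.0506
turn 6 t 28.8 p [ 0.5656 -0.0524  0.1337] F [ 0.4 -0.4  8.1] M [ 0.09 -0.09 -0.04] gap 0.0506
turn 7 t 29.2 p [ 0.5656 -0.0524  0.1336] F [1.9 0.4 7. ] M [ 0.08 -0.14  0.01] gap 0.0505
```

View pics/t2.png

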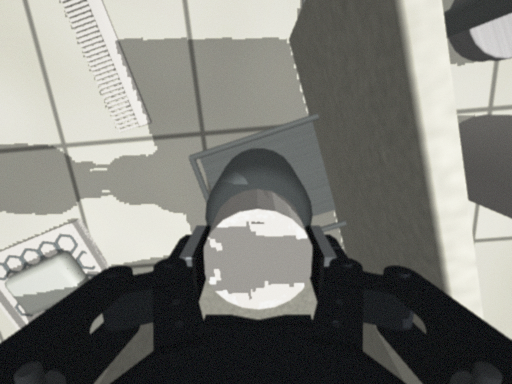

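The bar end at (258,222) stayed fixed relative to the jaws while the door turned in view, so the cap turned about 72° with the gripper. Now I'll lift it 90 mm.

```bash
cat > l.py <<'E'
from h import *
def show(t):
    s=env.state(); print(t,"t %.1f"%s["time_s"],"p",np.round(s["eef_pos"],4),"F",np.round(s["force"],1),"gap %.4f"%s["finger_gap"]); return s
c=np.array([.5645,-.0519])
hit=env.line_to((*c,.150),v=.04,max_force=20); show(f"up1 {hit}")
if not hit:
    print(env.line_to((*c,.230),v=.08,max_force=20)); env.sleep(.5); show("up2")
obs={}
K,T=cam("wrist"); im,dep=env.get_image("wrist"); cv2.imwrite("pics/u.png",im); print([ (t,[(round(q["p"],2),np.round(q["location"])) for q in env.tip_of(t,"wrist")[:1]]) for t in("cap_top","bottle_mouth")])
for n in("side","top"):
    im2,d2=env.get_image(n)
    K,T=cam(n)
    for t in("cap","bottle_mouth","door_handle"):
        r=env.tip_of(t,n); print(n,t,[(round(q["p"],2),np.round(q["location"])) for q in r[:1]])
        if r: obs.setdefault(t,[]).append((K,T,r[0]["location"]))
    if n=="side": cv2.imwrite("pics/u2.png",cv2.resize(np.clip(im2[60:260,180:400]*1.5,0,255).astype(np.uint8),None,fx=3,fy=3))
for t,o in obs.items():
    if len(o)>1: print(t,tri(o))
E
python3 l.py
```

```text
up1 False t 30.0 p [ 0.5642 -0.0519  0.1494] F [ 0.9 -0.1 -0.3] gap 0.0505
False
up2 t 31.7 p [ 0.5645 -0.0519  0.2299] F [-0.1  0.4  0.2] gap 0.0507
[('cap_top', [(0.78, array([258., 261.]))]), ('bottle_mouth', [(0.93, array([258., 197.]))])]
side cap [(0.74, array([267., 168.]))]
side bottle_mouth [(0.96, array([270., 180.]))]
side door_handle [(0.85, array([302., 208.]))]
top cap []
top bottle_mouth []
top door_handle []
```

View pics/u2.png

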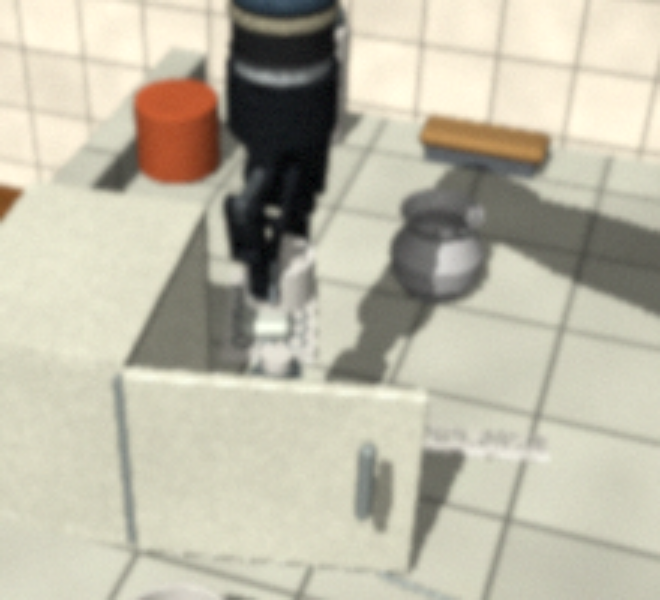

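View pics/u.png

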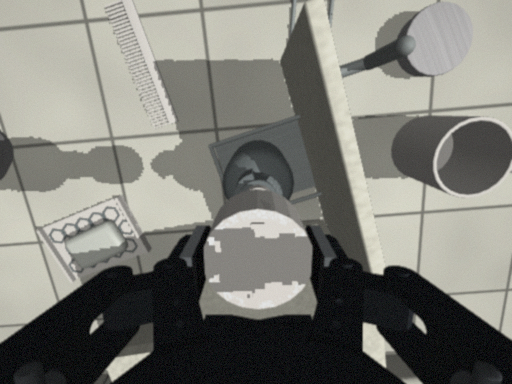

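The wrist view shows the cap level in the jaws at (258,258), with the bottle's shoulder and open neck below it at (258,190). The side view shows the cap in the jaws above the neck, the door open, and the lota and comb where they were. The TCP is 90 mm above where it gripped the cap, so I'm handing in.

```bash
python3 -c "
from h import *
s=env.state(); print(s['time_s'],s['finger_gap'],np.abs(s['qd']).max()); env.job_done()"
```

```text
32.225 0.0508102185462897 0.0012815756177713405
the job is handed in; nothing more can be done
```

I swung the door open by its handle, then pressed, twisted and lifted off the cap. I handed in at 32 s with the cap held above the open bottle.

- **Door:** it measured about 1.44 rad open after the swing. The last side and wrist pictures show it still open; I did not measure it again.
- **Cap:** I pressed it about 6 to 8 mm down and turned it about 72° anticlockwise. It lifted off with almost no force. In the last pictures it sits level in the jaws (gap 51 mm), 90 mm above its place on the bottle, with the open neck visible below. The arm was still.
- **Other things:** nothing I saw in the pictures had been disturbed, and no force guard tripped. I did not re-measure the positions of the lota, mug and the rest.

**Two things did not go as expected:**
- The fingertips were about 28 mm further back than the description says. My first try closed the fingers on top of the cap instead of its sides. That pressed the cap about 6 mm but did not turn it. I measured the offset from depth, gripped 26 mm lower, and the second try worked.
- In the final check the top camera could not find the cap or the bottle mouth, so there was no two-view check of their final position. That rests on the arm's reported pose and the wrist and side pictures.

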